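# Crack the lid of the fisheye's dry box and hold it ajar

## Robot

A 6-joint arm with a two-finger parallel gripper is mounted at the origin on the work surface. World frame = base frame: x ahead of the robot, y to its left, z up, the work surface at z = 0. Lengths are in mm, angles in rad, forces in N, time in s.
With the tool pointing down it reaches from about 350 to 950 mm from the base axis. Payload 17.4 kg.
Tool frame: the origin (TCP) lies midway between the tips of the shut fingers; the grasp point (between the pads) lies 19 mm behind it; z points along the fingers, y is the direction in which the jaws open and shut (so a half turn about z gives the same grasp; the last joint's range is limited). The gripper opens to 93 mm and grips with 3 to 60 N. Pads are 15 mm wide; open, the fingers measure 128 mm over their backs; the gripper's body (75 mm by 188 mm) begins 65 mm behind the grasp point.
Start: joints at [1.291, 0.116, 1.442, -0, 1.584, -0.038], TCP at [161.637, 655.367, 218.646] pointing down, gripper open.
Joint ranges: [-2.83, 2.83], [-0.83, 2.19], [0.07, 2.5], [-1.14, 4.28], [0.01, 3], [-2.97, 2.97]. Speed limits (rad/s): [1.89, 1.89, 2.22, 3.14, 3.14, 3.14].

## Interface

Orientations are given as a unit quaternion [x, y, z, w].
In Python, from plant import * gives the robot as it stands.
- The arm moves only by the tool apply_moves, never from a script. Its argument "increments" is a list that holds one entry, the list of rows, each a list of 7 numbers: the turn, a rotation vector about the tool's x, y, z in rad, then the shift along the tool's x, y, z in cm, then the closure in counts, from 0 (fully open) to 255 (shut). A call has 1 to 10 rows; each row is the pose to reach, as a shift and turn from the pose commanded when the call began, along the tool's axes at that moment; what a row does not reach only later rows make up. A row lasts 1/12 s, in which the tool goes at most 41.7 mm and 7.16 degrees, less where a joint would pass 70% of its speed; a pose out of reach is approached as far as the arm can. A call with a gripper value outside its range is refused whole. The fingers move at their own pace and stop on an object; the grip force is fixed at half the most. Time passes only in rows, so rows that repeat a pose let the fingers close. It gives the time, the measured TCP pose, the force and the opening at its end, in the units of the state.
- sense(): the state, without advancing time (a new reading comes with each control period).
- snapshot(name): name is "scene" or "top" or "wrist"; returns a dict with "image" (384x512x3 uint8, red, green, blue), "z_map" (384x512 float32, mm along the optical axis (not along the pixel's ray), 0 where there is no reading), "camera_matrix" (3x3 intrinsics, pixels), "extrinsics" (4x4, takes a point from world to camera coordinates). Camera axes: x right, y down, z forward; pixel columns grow to the right and rows downward; lengths in mm; the calibration is good to about 2 mm. A picture is of the moment at which its call begins.
- hand_in(): hands the job in, once; it reports no verdict.
Trained networks look in a picture, given as the dict that the camera call returned (one of the last four; its "shot" number tells which), for a name from the list of things; names that differ only in an ending like _2 or _b are one class to them, and where a whole thing is asked for, a point or a joint stands for the part that bears it (a point fixed in the world has none). Each returns a list of dicts, best first, with "score" (0 to 1); they miss things now and then, are a little off and sometimes report something else, mostly with a low value. They report only what shows in the picture. A call takes as long as a camera call.
- look_for(picture, query): "position" ([column, row] in pixels, amid what is visible of it).
- outline_of(picture, query): "region" (384x512 bool, what is visible of it) and "position" ([column, row] in pixels, amid what is visible of it).
The state is a dict: "time_s": time; "q": joint angles; "qvel": joint speeds; "tau": joint torques, N m; "tool_pos": TCP position; "ee_rot": TCP orientation; "force": force on the tool from outside, world axes, zero at the start; "torque": the same for the moment, N m; "grip_width": finger opening in mm.
Only numpy, scipy, OpenCV 4.12 (cv2) and the standard library are available. Lean on these libraries where they do the work, as an engineer would, in place of code of your own. Each camera call takes 0.05 s, during which the arm holds its last target.

## Task

One of the two dry boxes holds the fisheye lens, the one that flares out to a wide bell at the top; the other holds a plain straight-barrelled lens. Take the lid handle of the box with the fisheye, pull up until the stuck rubber seal lets go, without letting the lid fly up, and hold the lid ajar with its front edge about 3 cm above the rim so that the box can breathe. Finish while still holding the lid there by its handle; leave the other box shut and everything else where it stands.

Things in the scene. Friction and masses are not known exactly. Their poses are not given: they have to be found in the camera images.
- handle_left (a point): grip bar on the lid of the left (+y) box: round steel bar 12 mm thick, 84 mm long between centres of its two end posts (72 mm clear). Point at the bar's middle, on its centre line, 36 mm above the lid's top face; with the lid shut 176 mm above the table, and 180 mm frontward and 48 mm up from the hinge point. y runs along the bar, x points to the hinge, z up when shut. Turns with the lid.
- handle_right (a point): the same grip bar on the lid of the right (-y) box, same sizes and axes.
- lid_left (a joint): lid angle, left box, rad: 0 shut, grows as the front edge rises (0.1 rad: front edge 21 mm, handle 18 mm). Clear plate 208 x 198 x 12 mm, 0.6 kg with handle, hinged at the far edge. A rubber lip at the front grips a bead under the lid: the pull at the handle climbs to 13 to 21 N at 3 to 4 mm of rise and is gone at 10 mm; then 3 to 5 N of weight is left. Let go, it drops onto the lip (about 0.06).
- lid_right (a joint): lid of the right box, the same in every way.
- box_left_hinge (a point): middle of the left box's hinge line, at its far top edge, 128 mm above the table. x points from the box's front to the hinge (box middle is 105 mm back along it), y along the hinge, z up. The box: clear plastic walls on an aluminium base 212 x 202 mm, 140 mm high with the lid, fixed to the bench, turned up to 0.3 rad.
- box_right_hinge (a point): the same point of the right box.
- fisheye_lens (a point): the fisheye lens, standing in one of the boxes, seen through the clear lid and walls: aluminium foot 64 mm wide, narrow black barrel, black bell 80 mm wide with a glass dome at the top, 91 mm high. Point on its axis, half-way up.
- plain_lens (a point): the plain lens in the other box: the same aluminium foot, straight black barrel 42 to 45 mm wide, 89 mm high, no bell. Point on its axis, half-way up.
- dropper: bystander: small amber bottle, 26 mm wide, 72 mm high, between the boxes; origin under its centre.
- driver: bystander: screwdriver 160 mm long lying in front of the boxes.
- screw_tray: bystander: open grey tray 100 x 75 x 25 mm, in front of the left box.
- optic_post: bystander: steel post 93 mm high on a 44 mm foot, at the left of the left box; origin under its centre.
- lens_cap: bystander: flat black cap 82 mm wide, 16 mm high, in front of the right box.
- riser: bystander: aluminium block 50 x 70 x 30 mm, at the right of the right box.
- wipe_box: bystander: cardboard box 120 x 220 x 70 mm, front right.

How it is judged (in metres and radians):
On the way:
1. the handle of the fisheye's box is in the gripper and its lid has come free of its seal (((horizontal distance between fisheye_lens and box_left_hinge below 0.16 m and value of joint lid_left above 0.045 rad and contact force between the fingers and lid_left_c2 above 0.5 N) or (horizontal distance between fisheye_lens and box_right_hinge below 0.16 m and value of joint lid_right above 0.045 rad and contact force between the fingers and lid_right_c2 above 0.5 N))), for 0.1 s.
At the end, for the whole second after the job is handed in: The lid of the box with the fisheye stands still between 0.08 and 0.23 rad (front edge 17 to 47 mm above the rim), carried by the fingers on its handle; the other lid is shut (((horizontal distance between fisheye_lens and box_left_hinge below 0.16 m and value of joint lid_left between 0.08 and 0.23 rad and velocity of joint lid_left between -0.05 and 0.05 rad/s and contact force between the fingers and lid_left_c2 above 0.5 N and value of joint lid_right below 0.015 rad) or (horizontal distance between fisheye_lens and box_right_hinge below 0.16 m and value of joint lid_right between 0.08 and 0.23 rad and velocity of joint lid_right between -0.05 and 0.05 rad/s and contact force between the fingers and lid_right_c2 above 0.5 N and value of joint lid_left below 0.015 rad))); the arm keeps its last pose, push and grip.
It fails at once if a lid flies up (more than 0.4 rad, front edge over 80 mm) (value of joint any of lid_left, lid_right above 0.4 rad).
It fails at once if the seal of the other box is broken ((horizontal distance between fisheye_lens and box_left_hinge below 0.16 m and value of joint lid_right above 0.045 rad) or (horizontal distance between fisheye_lens and box_right_hinge below 0.16 m and value of joint lid_left above 0.045 rad)).
It fails at once if a bystander is moved by more than 25 mm (distance of any of dropper, driver, screw_tray, optic_post, lens_cap, riser, wipe_box from where it was at the start of the episode above 0.025 m).
It also fails if it takes over 38 s, if anything falls off the work surface, if the arm or the gripper's body presses on something with over 40 N, if the wrist force passes 120 N, or if a joint passes its speed limit or range.

## Working session

There is one attempt and no reset: what is moved stays moved. The work goes in short steps, Python scripts to look and compute and a tool call to move; the robot and the scene stay as the last step left them, time stands still between calls to the robot, and variables do not carry over. Pictures are saved under pics/ and viewed, and the job is handed in when it is done.

Besides the shell and the picture viewer there is one more tool, called after ">>>" as name(argument=value, ...) on one line, values as JSON. apply_moves: Moves the arm, as the interface text tells. Its arguments: {"type":"object","properties":{"increments":{"type":"array","items":{"type":"array","items":{"type":"array","items":{"type":"number"}}}}},"required":["increments"]}

```bash
mkdir -p pics; ls; python3 - <<'E'
from plant import *
import cv2, numpy as np
s=sense(); print({k:(np.round(v,3).tolist() if not isinstance(v,(int,float)) else v) for k,v in s.items()})
for n in ["scene","top"]:
    p=snapshot(n); cv2.imwrite(f"pics/{n}0.png",p["image"][:,:,::-1])
    print(n,p["camera_matrix"].tolist(),np.round(p["extrinsics"],3).tolist())
    for q in ["fisheye_lens","plain_lens","handle_left","handle_right","dropper","optic_post"]:
        print(q,[(np.round(d["position"],1).tolist(),round(d["score"],2)) for d in look_for(p,q)[:3]])
E
```

```text
pics
{'time_s': 0.0, 'q': [1.291, 0.117, 1.442, -0.0, 1.584, -0.038], 'qvel': [-0.001, 0.0, 0.001, -0.001, 0.002, -0.001], 'tau': [0.0, -72.127, -62.259, 0.078, 0.024, -0.0], 'tool_pos': [161.585, 655.154, 217.856], 'ee_rot': [0.121, 0.993, -0.001, -0.0], 'force': [0.217, -0.456, -0.876], 'torque': [-0.049, 0.04, -0.046], 'grip_width': 93.01607220869062}
scene [[421.2723231242028, 0.0, 247.81987763168496], [0.0, 421.2723231242028, 194.3861664277646], [0.0, 0.0, 1.0]] [[-0.216, 0.976, 0.004, 123.433], [0.71, 0.16, -0.686, -287.924], [-0.67, -0.145, -0.728, 1667.266], [0.0, 0.0, 0.0, 1.0]]
fisheye_lens []
plain_lens []
handle_left [([353.0, 226.0], 0.94), ([348.0, 234.9], 0.19)]
handle_right [([171.9, 184.1], 0.9), ([400.0, 204.7], 0.16)]
dropper [([303.9, 223.5], 0.58)]
optic_post [([406.0, 237.1], 0.81)]
top [[448.3922891988861, 0.0, 255.0762029117257], [0.0, 448.3922891988861, 192.05319750428373], [0.0, 0.0, 1.0]] [[0.028, -1.0, -0.002, -13.769], [-0.995, -0.027, -0.1, 550.27], [0.099, 0.005, -0.995, 1370.041], [0.0, 0.0, 0.0, 1.0]]
fisheye_lens [([333.3, 247.6], 0.22)]
plain_lens [([109.7, 247.6], 0.72)]
handle_left [([155.8, 180.7], 0.58)]
handle_right [([334.3, 187.1], 0.94), ([202.7, 204.0], 0.65)]
dropper [([205.6, 206.7], 0.37), ([155.1, 179.8], 0.26)]
optic_post [([168.3, 231.5], 0.64), ([107.5, 207.3], 0.5)]
```

```bash
python3 - <<'E'
import cv2
for n in ["scene0","top0"]:
    i=cv2.imread(f"pics/{n}.png"); cv2.imwrite(f"pics/{n}b.png",cv2.resize(i,(800,600),interpolation=cv2.INTER_CUBIC))
E
```

```text
(no output)
```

View pics/scene0b.png

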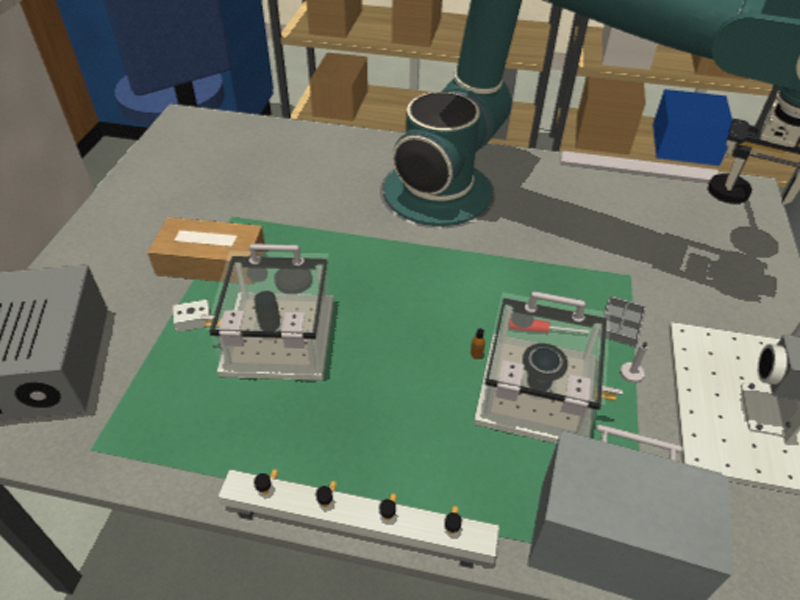

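View pics/top0b.png

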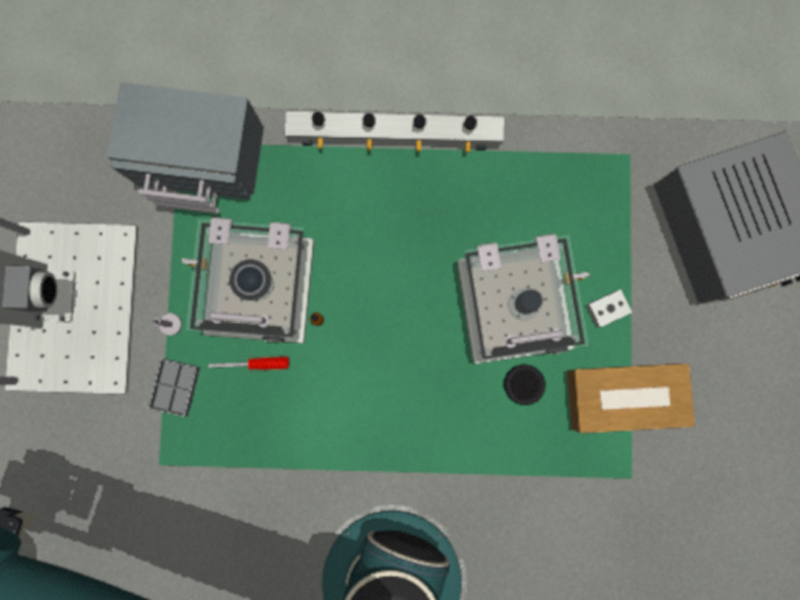

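The fisheye, with its wide bell and dome, is in the left (+y) box: at (545,360) in the scene view and (250,280) in the top view (800x600 coordinates). The right box shows a slim straight barrel. The left box's grip bar is at about (240,319) in the top view and (557,303) in the scene view. Next I'll measure it.

```bash
cat > h.py <<'E'
from plant import *
import cv2, numpy as np
def world(p,uv,z):
    K=p["camera_matrix"];E=np.array(p["extrinsics"])
    uv=np.atleast_2d(uv); r=np.c_[(uv[:,0]-K[0][2])/K[0][0],(uv[:,1]-K[1][2])/K[1][1],np.ones(len(uv))]*np.reshape(z,(-1,1))
    return (r-E[:3,3])@E[:3,:3]
def at_h(p,uv,h):
    a=world(p,uv,1.);b=world(p,uv,2.)
    d=b-a; return a+d*((h-a[:,2])/d[:,2])[:,None]
def proj(p,X):
    E=np.array(p["extrinsics"]);c=np.atleast_2d(X)@E[:3,:3].T+E[:3,3];u=c@np.array(p["camera_matrix"]).T
    return u[:,:2]/u[:,2:]
E
python3 - <<'E'
from h import *
for n in ["top","scene"]:
    p=snapshot(n)
    r0=(126,204,150,225) if 0 else None
    for d in outline_of(p,"handle_left")[:3]:
        m=d["region"];v,u=np.nonzero(m);z=p["z_map"][v,u]
        print(n,round(d["score"],2),np.round(d["position"],1),m.sum(),u.min(),u.max(),v.min(),v.max())
        ok=z>0;W=world(p,np.c_[u,v][ok],z[ok])
        k=(W[:,2]>168)&(W[:,2]<190);print(ok.sum(),k.sum(),np.percentile(W[:,2],[5,50,95]).round(1))
        if k.sum()>5:
            B=W[k];c=B.mean(0);q=np.linalg.svd(B-c)[2][0];t=(B-c)@q
            print('c',c.round(1),'dir',q.round(3),'ext',t.min().round(1),t.max().round(1),'mid',(c+q*(t.min()+t.max())/2).round(1))
    i=p["image"][:,:,::-1]
    # any points at bar height in left region
    V,U=np.mgrid[0:384,0:512];W=world(p,np.c_[U.ravel(),V.ravel()],p["z_map"].ravel())
    k=(W[:,2]>165)&(W[:,2]<192)&(W[:,1]>150)&(W[:,1]<520)&(W[:,0]>350)&(W[:,0]<800)
    print('bar-height pts',k.sum())
    if k.sum()>5:
        print(np.c_[U.ravel()[k],V.ravel()[k],W[k]].round(0)[::max(1,k.sum()//25)])
    c=(110,130,210,230) if n=="top" else (300,170,410,290)
    cv2.imwrite(f"pics/{n}c.png",cv2.resize(i[c[1]:c[3],c[0]:c[2]],None,fx=5,fy=5,interpolation=cv2.INTER_CUBIC))
E
```

```text
top 0.63 [156.5 181.5] 5024 119 194 140 217
5005 146 [135.9 140.5 146.3]
c [496.  286.5 180.7] dir [-0.053 -0.999 -0.01 ] ext -49.4 45.8 mid [496.1 288.3 180.7]
top 0.61 [337.3 246.3] 539 323 348 234 259
535 0 [11.3 16.5 21.2]
bar-height pts 176
[[100.  97. 798. 453. 166.]
 [112.  99. 793. 418. 166.]
 [ 81. 102. 782. 507. 166.]
 [135. 105. 778. 352. 166.]
 [143. 108. 769. 328. 167.]
 [139. 201. 501. 321. 183.]
 [146. 201. 502. 302. 179.]
 [136. 202. 498. 329. 183.]
 [143. 202. 499. 310. 181.]
 [150. 202. 500. 291. 180.]
 [157. 202. 500. 271. 180.]
 [136. 203. 496. 329. 182.]
 [143. 203. 496. 309. 185.]
 [150. 203. 497. 290. 183.]
 [157. 203. 497. 270. 186.]
 [164. 203. 498. 251. 182.]
 [138. 204. 493. 323. 183.]
 [145. 204. 493. 304. 182.]
 [152. 204. 494. 285. 181.]
 [159. 204. 495. 266. 178.]
 [166. 204. 495. 246. 183.]
 [150. 205. 491. 291. 177.]
 [157. 205. 492. 271. 179.]
 [164. 205. 492. 251. 183.]
 [161. 206. 489. 260. 178.]
 [168. 206. 490. 243. 169.]]
scene 0.72 [350.3 225.9] 4650 309 389 187 259
4631 143 [135.7 139.3 144.6]
c [500.5 288.6 177.7] dir [-0.059 -0.998  0.015] ext -48.1 45.9 mid [500.6 289.7 177.7]
bar-height pts 167
[[340. 187. 497. 244. 182.]
 [339. 188. 495. 242. 175.]
 [345. 188. 497. 258. 181.]
 [351. 188. 491. 275. 178.]
 [344. 189. 497. 256. 176.]
 [350. 189. 497. 272. 179.]
 [356. 189. 494. 288. 181.]
 [344. 190. 500. 256. 176.]
 [350. 190. 503. 272. 182.]
 [356. 190. 499. 288. 181.]
 [339. 191. 498. 244. 167.]
 [347. 191. 499. 265. 172.]
 [353. 191. 501. 281. 178.]
 [359. 191. 498. 297. 179.]
 [365. 191. 497. 312. 181.]
 [351. 192. 503. 276. 175.]
 [357. 192. 503. 291. 179.]
 [363. 192. 502. 307. 181.]
 [369. 192. 498. 323. 181.]
 [357. 193. 502. 292. 174.]
 [363. 193. 504. 308. 179.]
 [369. 193. 501. 324. 179.]
 [361. 194. 502. 303. 173.]
 [367. 194. 503. 319. 177.]
 [373. 194. 504. 334. 182.]
 [369. 195. 503. 325. 174.]
 [370. 196. 505. 328. 173.]
 [371. 197. 507. 331. 171.]]
```

```bash
python3 - <<'E'
import cv2,numpy as np
a=cv2.imread("pics/topc.png");b=cv2.imread("pics/scenec.png")
h=500; b=cv2.resize(b,(int(b.shape[1]*h/b.shape[0])//1,h)); a=a[:500]
o=np.hstack([a,b]);f=min(1,800/o.shape[1]);cv2.imwrite("pics/both.png",cv2.resize(o,None,fx=f,fy=f));print(a.shape,b.shape,f)
E
```

```text
(500, 500, 3) (500, 458, 3) 0.8350730688935282
```

View pics/both.png

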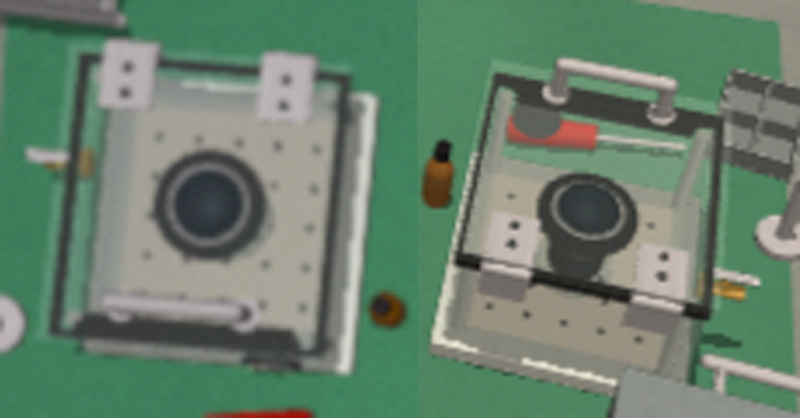

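Both cameras agree. The bar's middle is at about (498, 289, 178) and it points along (0.056, 0.998), which fits the expected height of 176 and length of 84 to 96. Now I'll work out the pre-grasp shift.

```bash
cat >> h.py <<'E'
from scipy.spatial.transform import Rotation as R
YAW=-0.056
def rgrasp(yaw=YAW,tilt=0.):
    y=np.array([np.cos(yaw),np.sin(yaw),0]);z=np.array([0,0,-1.]);x=np.cross(y,z)
    Rg=R.from_matrix(np.c_[x,y,z])
    b=np.array([-np.sin(yaw),np.cos(yaw),0]) # hinge y ; lid opens: front rises
    return R.from_rotvec(b*tilt)*Rg
def step(p0,R0,p1,R1):
    return np.round((R0.inv()*R1).as_rotvec(),4),np.round(R0.inv().apply(np.array(p1)-p0)/10,3)
E
python3 - <<'E'
from h import *
s=sense();p0=np.array([161.637,655.367,218.646]);R0=R.from_quat(s["ee_rot"])
print(R0.as_matrix().round(3))
print(step(p0,R0,[498,288.5,235],rgrasp()))
E
```

```text
[[-0.971  0.239  0.   ]
 [ 0.239  0.971  0.   ]
 [-0.     0.    -1.   ]]
(array([0.   , 0.   , 1.385]), array([-41.441, -27.567,  -1.635]))
```

>>> apply_moves(increments=[[[0, 0, 0.07, -2, -1.4, -0.1, 0], [0, 0, 0.14, -4.5, -3, -0.3, 0], [0, 0, 0.22, -7.5, -5, -0.5, 0], [0, 0, 0.3, -10.5, -7, -0.7, 0], [0, 0, 0.38, -13.5, -9, -0.9, 0], [0, 0, 0.46, -16.5, -11, -1.1, 0], [0, 0, 0.54, -19.5, -13, -1.3, 0], [0, 0, 0.62, -22.5, -15, -1.5, 0], [0, 0, 0.7, -25.5, -17, -1.6, 0], [0, 0, 0.78, -28.5, -19, -1.6, 0]]])

```text
time_s: 1.73
tool_pos: [393.8, 401.2, 235.2]
ee_rot: [0.491, 0.871, 0.0, 0.0]
force: [0.1, -0.6, 0.0]
grip_width: 93.1
```

```bash
python3 - <<'E'
from h import *
s=sense();p0=np.array(s["tool_pos"]);R0=R.from_quat(s["ee_rot"])
print(s["time_s"],p0.round(1),np.round(s["q"],3),step(p0,R0,[498,288.5,235],rgrasp()))
E
```

```text
1.7333 [393.8 401.2 235.2] [ 0.749 -0.135  1.664 -0.     1.611  0.204] (array([ 7.000e-04, -4.000e-04,  6.012e-01]), array([-15.044,   3.067,   0.017]))
```

>>> apply_moves(increments=[[[0, 0, 0.08, -2, 0.4, 0, 0], [0, 0, 0.16, -4, 0.8, 0, 0], [0, 0, 0.24, -6, 1.2, 0, 0], [0, 0, 0.32, -8, 1.6, 0, 0], [0, 0, 0.4, -10, 2.0, 0, 0], [0, 0, 0.48, -12, 2.4, 0, 0], [0, 0, 0.54, -13.5, 2.8, 0, 0], [0, 0, 0.58, -14.5, 3.0, 0, 0], [0, 0, 0.6, -15, 3.1, 0, 0], [0, 0, 0.6, -15, 3.1, 0, 0]]])

```text
time_s: 2.57
tool_pos: [497.9, 290.4, 234.6]
ee_rot: [0.725, 0.688, -0.0, 0.0]
force: [-1.2, 0.7, -0.5]
grip_width: 92.7
```

```bash
python3 - <<'E'
from h import *
s=sense();p0=np.array(s["tool_pos"]);R0=R.from_quat(s["ee_rot"])
print(s["time_s"],p0.round(1),np.round(s["q"],3),step(p0,R0,[498,288.5,156],rgrasp()))
p=snapshot("wrist");i=p["image"][:,:,::-1].copy()
cv2.imwrite("pics/w1.png",cv2.resize(i,(800,600)))
print(np.round(p["extrinsics"],2).tolist(),p["camera_matrix"][0])
V,U=np.mgrid[0:384,0:512];W=world(p,np.c_[U.ravel(),V.ravel()],p["z_map"].ravel())
k=(p["z_map"].ravel()>0)&(W[:,2]>165)&(W[:,2]<190)&(np.hypot(W[:,0]-498,W[:,1]-288)<60)
B=W[k];print(k.sum());c=B.mean(0);q=np.linalg.svd(B-c,full_matrices=False)[2][0];t=(B-c)@q
print(c.round(1),q.round(3),t.min(),t.max(),(c+q*(t.min()+t.max())/2).round(1),np.percentile(B[:,2],[5,50,95,99]).round(1))
for d in outline_of(p,"handle_left")[:2]: print(d["score"],d["position"],d["region"].sum())
E
```

```text
2.5667 [497.9 290.4 234.6] [ 0.484 -0.102  1.636 -0.     1.609  0.536] (array([-0.    ,  0.0001,  0.0039]), array([-0.192,  0.016,  7.858]))
[[1.0, -0.05, 0.0, -482.67], [-0.05, -0.96, 0.26, 269.28], [-0.01, -0.26, -0.97, 486.03], [0.0, 0.0, 0.0, 1.0]] [294.78421618   0.         254.87003543]
1691
[496.7 291.7 179.5] [ 0.055  0.998 -0.008] -50.454465210621045 44.37126347843752 [496.6 288.7 179.5] [176.6 179.9 181.5 181.9]
0.95 [326.9, 168.0] 41469
```

View pics/w1.png

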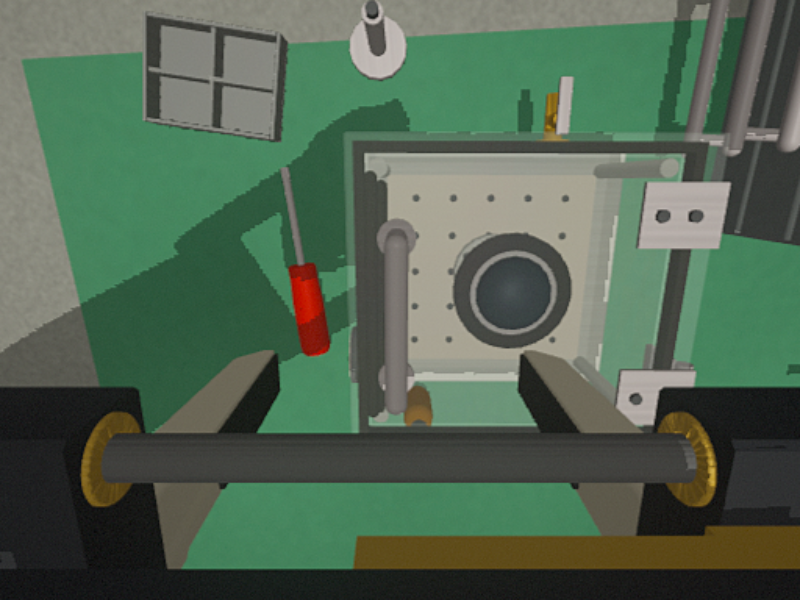

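The wrist view confirms it: the bell with its dome is at (512,292), and the bar at (397,320) sits between the fingers. The bar measures (496.7, 288.7), with its top at about 181.5. Descending.

>>> apply_moves(increments=[[[0, 0, 0, -0.1, 0, 1, 0], [0, 0, 0, -0.2, -0.05, 2.2, 0], [0, 0, 0, -0.2, -0.08, 3.5, 0], [0, 0, 0, -0.2, -0.08, 4.8, 0], [0, 0, 0, -0.2, -0.08, 6, 0], [0, 0, 0, -0.2, -0.08, 7, 0], [0, 0, 0, -0.2, -0.08, 7.6, 0], [0, 0, 0, -0.2, -0.08, 7.9, 0], [0, 0, 0, -0.2, -0.08, 8.0, 0], [0, 0, 0, -0.2, -0.08, 8.0, 0]]])

```text
time_s: 3.5
tool_pos: [496.8, 289.0, 154.8]
ee_rot: [0.725, 0.689, 0.0, 0.0]
force: [-0.2, -0.6, 0.9]
grip_width: 92.9
```

>>> apply_moves(increments=[[[0, 0, 0, 0, 0, 0, 150], [0, 0, 0, 0, 0, 0, 200], [0, 0, 0, 0, 0, 0, 255], [0, 0, 0, 0, 0, 0, 255], [0, 0, 0, 0, 0, 0, 255], [0, 0, 0, 0, 0, 0, 255], [0, 0, 0, 0, 0, 0, 255], [0, 0, 0, 0, 0, 0, 255], [0, 0, 0, 0, 0, 0, 255], [0, 0, 0, 0, 0, 0, 255]]])

```text
time_s: 4.33
tool_pos: [496.7, 288.9, 154.6]
ee_rot: [0.725, 0.689, -0.0, -0.0]
force: [-0.5, 0.1, -0.5]
grip_width: 31.1
```

```bash
python3 - <<'E'
from h import *
s=sense();p0=np.array(s["tool_pos"]);R0=R.from_quat(s["ee_rot"])
print(s["time_s"],p0.round(1),s["force"],s["torque"],s["grip_width"],R0.as_matrix().round(3).tolist())
# arc about hinge
x=np.array([np.cos(YAW),np.sin(YAW),0]);g=np.array([497,288.6,176.])
h=g+180*x-np.array([0,0,48]);b=np.array([-np.sin(YAW),np.cos(YAW),0])
for th in [0.02,0.04,0.06,0.08,0.1,0.12,0.15]:
    Q=R.from_rotvec(b*th); p1=h+Q.apply(p0-h); print(th,step(p0,R0,p1,Q*R0), 'no-turn',step(p0,R0,p0+(h+Q.apply(g-h)-g),R0)[1])
E
```

```text
4.3333 [496.7 288.9 154.6] [-0.5357985   0.10532333 -0.45645247] [-0.06588827  0.0321771   0.04246333] 31.08110861216344 [[0.051, 0.999, -0.0], [0.999, -0.051, -0.0], [-0.0, -0.0, -1.0]]
0.02 (array([ 0.02  ,  0.0001, -0.    ]), array([-0.   ,  0.057, -0.36 ])) no-turn [-0.001  0.1   -0.359]
0.04 (array([ 0.04  ,  0.0002, -0.    ]), array([-0.001,  0.121, -0.719])) no-turn [-0.001  0.206 -0.716]
0.06 (array([ 0.06  ,  0.0003, -0.    ]), array([-1.000e-03,  1.920e-01, -1.077e+00])) no-turn [-0.002  0.32  -1.071]
0.08 (array([ 0.08  ,  0.0004, -0.    ]), array([-1.000e-03,  2.700e-01, -1.433e+00])) no-turn [-0.002  0.441 -1.423]
0.1 (array([ 0.1   ,  0.0005, -0.    ]), array([-0.002,  0.356, -1.787])) no-turn [-0.003  0.569 -1.773]
0.12 (array([ 0.12  ,  0.0006, -0.    ]), array([-2.00e-03,  4.48e-01, -2.14e+00])) no-turn [-0.004  0.704 -2.12 ]
0.15 (array([ 0.15  ,  0.0008, -0.    ]), array([-0.003,  0.6  , -2.665])) no-turn [-0.005  0.919 -2.636]
```

>>> apply_moves(increments=[[[0, 0, 0, 0, 0, 0, 255], [0, 0, 0, 0, 0, 0, 255], [0, 0, 0, 0, 0, 0, 255], [0, 0, 0, 0, 0, 0, 255], [0, 0, 0, 0, 0, 0, 255], [0, 0, 0, 0, 0, 0, 255], [0, 0, 0, 0, 0, 0, 255], [0, 0, 0, 0, 0, 0, 255]]])

```text
time_s: 5.0
tool_pos: [496.5, 288.9, 154.6]
ee_rot: [0.725, 0.689, -0.0, -0.0]
force: [-3.8, -0.6, 0.5]
grip_width: 10.8
```

Gripped. Now a slow pull along the lid's arc.

>>> apply_moves(increments=[[[0.003, 0, 0, 0, 0.01, -0.05, 255], [0.006, 0, 0, 0, 0.015, -0.1, 255], [0.009, 0, 0, 0, 0.025, -0.16, 255], [0.012, 0, 0, 0, 0.035, -0.22, 255], [0.016, 0, 0, 0, 0.045, -0.29, 255], [0.02, 0, 0, 0, 0.06, -0.36, 255], [0.02, 0, 0, 0, 0.06, -0.36, 255]]])

```text
time_s: 5.58
tool_pos: [496.8, 288.9, 157.4]
ee_rot: [0.725, 0.689, -0.008, -0.008]
force: [-5.9, 3.7, -12.6]
grip_width: 10.9
```

>>> apply_moves(increments=[[[0.004, 0, 0, 0, 0.01, -0.07, 255], [0.008, 0, 0, 0, 0.02, -0.14, 255], [0.012, 0, 0, 0, 0.035, -0.21, 255], [0.016, 0, 0, 0, 0.045, -0.29, 255], [0.02, 0, 0, 0, 0.06, -0.36, 255], [0.026, 0, 0, 0, 0.075, -0.47, 255], [0.032, 0, 0, 0, 0.095, -0.58, 255], [0.036, 0, 0, 0, 0.11, -0.65, 255], [0.04, 0, 0, 0, 0.12, -0.72, 255], [0.04, 0, 0, 0, 0.12, -0.72, 255]]])

```text
time_s: 6.42
tool_pos: [498.7, 288.8, 166.2]
ee_rot: [0.725, 0.689, -0.021, -0.022]
force: [-7.7, -0.3, -2.3]
grip_width: 10.9
```

>>> apply_moves(increments=[[[0.008, 0, 0, 0, 0.02, -0.14, 255], [0.016, 0, 0, 0, 0.045, -0.29, 255], [0.026, 0, 0, 0, 0.075, -0.47, 255], [0.036, 0, 0, 0, 0.11, -0.65, 255], [0.048, 0, 0, 0, 0.15, -0.86, 255], [0.06, 0, 0, 0, 0.19, -1.08, 255], [0.07, 0, 0, 0, 0.23, -1.25, 255], [0.08, 0, 0, 0, 0.27, -1.43, 255], [0.09, 0, 0, 0, 0.31, -1.61, 255], [0.09, 0, 0, 0, 0.31, -1.61, 255]]])

```text
time_s: 7.25
tool_pos: [502.9, 288.5, 182.1]
ee_rot: [0.723, 0.687, -0.052, -0.055]
force: [-7.9, -0.2, 0.1]
grip_width: 11.3
```

>>> apply_moves(increments=[[[0, 0, 0, 0, 0, 0, 255], [0, 0, 0, 0, 0, 0, 255], [0, 0, 0, 0, 0, 0, 255]]])

```text
time_s: 7.5
tool_pos: [502.8, 288.6, 181.9]
ee_rot: [0.723, 0.687, -0.052, -0.054]
force: [-6.0, 0.4, -1.7]
grip_width: 10.7
```

```bash
python3 - <<'E'
from h import *
s=sense();print(s["time_s"],np.round(s["tool_pos"],1),np.round(s["force"],2),np.round(s["torque"],2),s["grip_width"],np.abs(s["qvel"]).max())
for n,c in [("scene",(280,130,440,290)),("wrist",(0,0,512,384))]:
    p=snapshot(n);i=p["image"][:,:,::-1]
    cv2.imwrite(f"pics/{n}2.png",cv2.resize(i[c[1]:c[3],c[0]:c[2]],(600 if n=="scene" else 800,600),interpolation=cv2.INTER_CUBIC))
    d=outline_of(p,"lid_left")[:1]
    x=np.array([np.cos(YAW),np.sin(YAW),0]);h=np.array([497,288.6,128.])+180*x
    for o in d:
        v,u=np.nonzero(o["region"]);z=p["z_map"][v,u];W=world(p,np.c_[u,v][z>0],z[z>0])
        a=(h-W)@x
        k=(a>0)&(a<215)&(W[:,2]>130)&(W[:,2]<186)
        print(n,o["score"],k.sum())
        for lo in range(0,210,30):
            kk=k&(a>=lo)&(a<lo+30)
            if kk.sum()>5: print(lo+15,kk.sum(),np.percentile(W[kk,2],[10,50,90]).round(1))
E
```

```text
7.5 [502.8 288.6 181.9] [-6.01  0.35 -1.7 ] [-0.11  0.9  -0.02] 10.723016120921757 0.0009899160062947217
scene 0.72 4528
15 868 [138.5 142.4 146.2]
45 755 [143.7 146.7 149.3]
75 751 [147.9 150.6 153.6]
105 710 [152.4 155.3 158.3]
135 684 [157.  159.9 162.8]
165 516 [161.5 164.5 168.4]
195 244 [165.9 168.6 171.9]
wrist 0.72 59851
15 5270 [140.7 142.7 146. ]
45 12212 [144.4 146.7 148.4]
75 10465 [148.7 150.5 152.6]
105 8928 [153.3 155.3 157.3]
135 8905 [157.9 159.9 161.9]
165 7385 [162.4 164.3 166.7]
195 6686 [167.2 168.9 170.4]
```

View pics/wrist2.png

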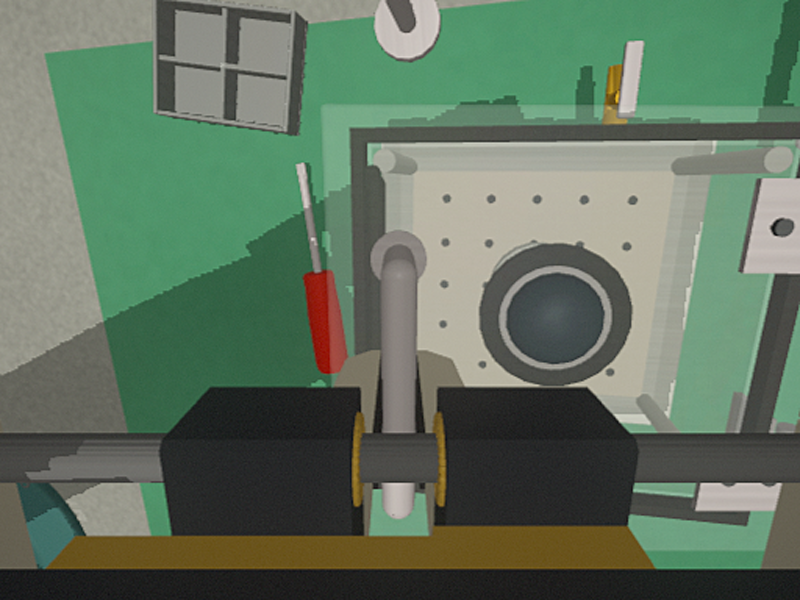

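View pics/scene2.png

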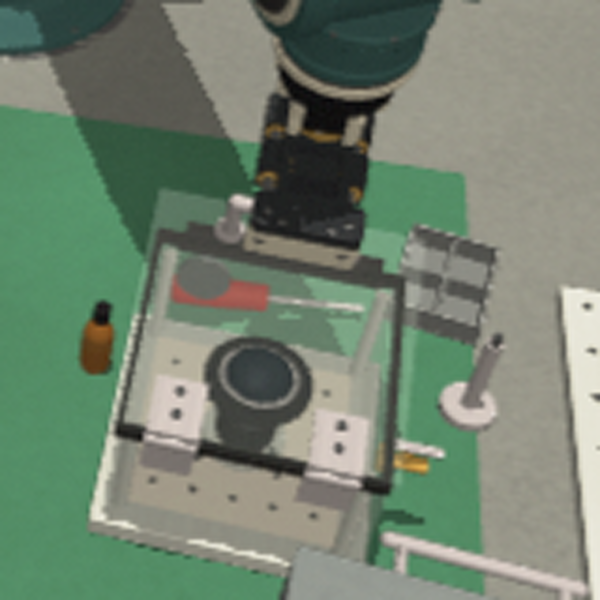

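The lid's top face slopes by about 0.145 rad in both cameras, so the front edge is roughly 30 mm up. The bar is still between the pads, the arm is still, and no bystander looks disturbed. Handing in.

```bash
python3 - <<'E'
from h import *
print(hand_in()); s=sense(); print(s["time_s"],np.round(s["tool_pos"],1),np.round(s["force"],1),s["grip_width"])
E
```

```text
the job is handed in; nothing more can be done
None
the job is handed in; nothing more can be done
```

The fisheye was in the left box. I gripped that lid's bar, pulled slowly along the hinge arc until the seal let go, and handed in while holding the lid ajar.

- **Seal:** the pull read 12.6 N at about 2.8 mm of rise. It had dropped to about 2 N by 12 mm, so the seal let go without the lid flying up.
- **Lid angle:** depth readings from the scene and wrist cameras both gave about 0.145 rad, which puts the front edge about 30 mm above the rim.
- **Grip:** the opening was 10.7 mm on the 12 mm bar, and the wrist picture showed the bar between the pads. The arm was still at about 7.5 s.
- **Wrist force:** it showed about 6 N sideways and only about 2 N of weight, below the 3 to 5 N expected. I took the sideways force for mild strain in the grip, well under the limits.
- **Everything else:** the dropper, driver, tray and post looked undisturbed in the last pictures. I did not re-measure the right lid or the other bystanders; the arm never went near them.

The hand-in gave no verdict, and the state could not be read afterwards.

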